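Pack away the hole-punch kit

TASK

Pack away the punch kit: move every punch from the wooden bench rack into the holes of the blue case, any hole, standing fully home, and slide both brass sleeves all the way down over the case's upright post, one on top of the other. Then, with everything loaded, swing the hinged upper half of the case over without slamming it, so that the two halves meet edge to edge all round. Do not disturb the thread cone, the mallet or the tin.

Things in the scene. Friction and masses are not known exactly. Their poses are not given: they have to be found in the camera images.
- case: Lower half of the blue clamshell case with a grey insert flush with its rim, fixed to the bench: 220 (x) by 170 (y) by 45 mm high, solid but for its holes. Origin at the centre of its underside; its z is up, its x runs along the hinge, its +y side carries the hinge, so the upper half swings open towards +y. The free edges meet at its -y side.
- case_hole0 (a point): Centre of the mouth of hole 0 in the case insert, 45 mm above the bench, at case x = -66 mm, y = -45 mm. Round, 18 mm across, 35 mm deep, slightly chamfered, closed at the bottom. A seated punch stands 35 mm proud.
- case_hole1 (a point): Centre of the mouth of hole 1 in the case insert, 45 mm above the bench, at case x = -22 mm, y = -45 mm. Round, 18 mm across, 35 mm deep, slightly chamfered, closed at the bottom. A seated punch stands 35 mm proud.
- case_hole2 (a point): Centre of the mouth of hole 2 in the case insert, 45 mm above the bench, at case x = 22 mm, y = -45 mm. Round, 18 mm across, 35 mm deep, slightly chamfered, closed at the bottom. A seated punch stands 35 mm proud.
- case_hole3 (a point): Centre of the mouth of hole 3 in the case insert, 45 mm above the bench, at case x = 66 mm, y = -45 mm. Round, 18 mm across, 35 mm deep, slightly chamfered, closed at the bottom. A seated punch stands 35 mm proud.
- post_foot (a point): Foot of the steel post, on the insert's top face (45 mm above the bench) at case x = 0, y = +35 mm. The post is upright, 16 mm in diameter and 38 mm high, its top 4 mm tapered.
- post_top (a point): Centre of the top end of that post, 38 mm above its foot.
- lid (a joint): Angle of the upper half of the case (the lid), a hollow blue shell 220 by 170 by 46 mm with 4 mm walls, 42 mm deep inside, 0.25 kg: 0 is shut, edges touching; it grows as the lid opens towards the case's +y; starts between 1.85 and 2.25 rad, stop at 2.6. The stiff friction hinge (about 0.33 N m) holds it at any angle; it does not fall, and there is no latch or spring. The last bit must be pushed or pressed home.
- lid_hinge (a point): Middle of the hinge line, on the case's +y top edge (case y = +85 mm, 45 mm above the bench); the hinge line runs along the case's x. The axes of this point turn with the lid; with the lid shut they match the case's.
- lid_handle (a point): Middle of the orange round handle bar at the lid's free edge: 12 mm in diameter, 80 mm long, parallel to the hinge, 205 mm from the hinge line along the lid and 6 mm to the lid's outer side of its edge plane, with a free gap of 29 mm between the bar and the lid's edge wall. With the lid shut it is 35 mm out from the case's -y side, 51 mm above the bench.
- rack: Wooden bench rack, a fixed block 100 by 100 by 40 mm high with four round holes 18 mm across and 30 mm deep at x, y = +-25 mm. Origin at the centre of its underside.
- punch0: Steel hole punch with a red band near its top: a round rod 16 mm in diameter, 70 mm long, about 0.1 kg, its foot tapered over 4 mm. Origin at the centre of its foot, z along it to its top. Starts standing in a rack hole, 40 mm proud of the rack. In some runs it is absent.
- punch1: Steel hole punch with a yellow band near its top: a round rod 16 mm in diameter, 70 mm long, about 0.1 kg, its foot tapered over 4 mm. Origin at the centre of its foot, z along it to its top. Starts standing in a rack hole, 40 mm proud of the rack. In some runs it is absent.
- punch2: Steel hole punch with a green band near its top: a round rod 16 mm in diameter, 70 mm long, about 0.1 kg, its foot tapered over 4 mm. Origin at the centre of its foot, z along it to its top. Starts standing in a rack hole, 40 mm proud of the rack. In some runs it is absent.
- punch3: Steel hole punch with an orange band near its top: a round rod 16 mm in diameter, 70 mm long, about 0.1 kg, its foot tapered over 4 mm. Origin at the centre of its foot, z along it to its top. Starts standing in a rack hole, 40 mm proud of the rack. In some runs it is absent.
- sleeve_a: Brass spacer sleeve (one of two alike): a ring 40 mm outside, 20 mm bore, 16 mm high, about 0.12 kg. Origin at the centre of its underside, z along the bore. Starts lying flat on the bench.
- sleeve_b: Brass spacer sleeve (one of two alike): a ring 40 mm outside, 20 mm bore, 16 mm high, about 0.12 kg. Origin at the centre of its underside, z along the bore. Starts lying flat on the bench.
- sleeve_a_mid (a point): Centre of sleeve_a, on its axis at half its height, 8 mm from either face. Either face may be up.
- sleeve_b_mid (a point): Centre of sleeve_b, on its axis at half its height, 8 mm from either face. Either face may be up.
- thread_cone: Bystander: blue cone of thread, 60 mm across and 120 mm high, origin at the centre of its underside. Leave alone.
- mallet: Bystander: hammer 240 mm long lying flat beyond the case. Leave alone.
- tin: Bystander: closed tin 66 mm across, 90 mm high, origin at the centre of its underside. Leave alone.
Mind the look-alikes: they are no part of the job. Leave any red or white look-alike of the sleeve_a alone.

How it is judged:
By the outcome, as a careful person would: the job done as asked, in the order asked, and still so for the second after the job is handed in, with the robot touching nothing.
Of punch0, punch1, punch2, punch3 only 2 to 4 are there at a start; the rules pass over those that are not, and their reading is None.
At some moment in a run one of sleeve_a, sleeve_b may be knocked a few centimetres aside while the robot is not near it.
It also fails if it takes over 210 s, if anything falls off the work surface, if the arm or the gripper's body presses on something with over 40 N, if the wrist force passes 120 N, or if a joint passes its speed limit or range.

ROBOT

A 6-joint arm with a two-finger parallel gripper is mounted at the origin on the work surface. World frame = base frame: x ahead of the robot, y to its left, z up, the work surface at z = 0. Lengths are in m, angles in rad, forces in N, time in s.
With the tool pointing down it reaches from about 0.35 to 0.875 m from the base axis. Payload 4.2 kg.
Tool frame: the origin (TCP) lies at the very end of the fingers, on their centre line; the grasp point (between the pads) lies 19 mm behind it; z points along the fingers, y is the direction in which the jaws open and shut (so a half turn about z gives the same grasp; the last joint's range is limited). The gripper opens to 85 mm and grips with 20 to 120 N. Pads are 22 mm wide; open, the fingers measure 114 mm over their backs; the gripper's body (76 mm by 85 mm) begins 54 mm behind the grasp point. The pads swing forward as they close: fully open they stand 13 mm farther back than shut.
Start: joints at [1.577, 0.385, 0.008, 0, -1.194, -0.259], TCP at [0.156, 0.605, 0.231] pointing down, gripper open.
Joint ranges: [-3.14, 3.14], [-1.21, 2.06], [-1.07, 1.41], [-3.16, 2.05], [-2.99, -0.16], [-3.1, 3.1]. Speed limits (rad/s): [2.79, 2.79, 3.14, 3.14, 3.14, 3.14].

INTERFACE

Orientations are given as a unit quaternion [x, y, z, w].
In Python, from plant import move_to, move_l, set_joints, ungrasp, grab, dwell, ik, read_camera, camera_info, PlanningError, hand_in, read_time, read_qpos, read_joint_velocities, read_tau, read_ee_pos, read_orientation, read_force, read_ft_torque, read_gripper_width gives the robot as it stands. Calls block until the motion is done:
- move_to(position, orientation): joint-space move of the TCP to a pose.
- move_l(position, velocity=0.15, orientation=None, max_force=None): straight line of the TCP; orientation=None keeps the orientation; velocity is the mean speed in m/s. With max_force (N) it stops when the force on the tool has changed by that much, and returns True; else False.
- set_joints(angles): joint-space move.
- ungrasp() and grab(newtons=None): open the fingers fully, or close them until they stop; newtons is the grip in N (None keeps the last).
- dwell(seconds).
- ik(position, orientation): joint angles nearest the present ones, or None.
- read_camera(name): name is "side" or "top"; returns the picture (384x512x3 uint8, blue, green, red); there is no depth.
- camera_info(name): a dict with "fovy" (degrees; the focal length in pixels is half the picture's height over the tangent of half this angle, whatever the lens; pixels are square), "cx", "cy" (the principal point, pixels), "T" (4x4, takes a point from camera to world coordinates). Camera axes: x right, y down, z forward; pixel columns grow to the right and rows downward; lengths in m; the calibration is good to about 2 mm. A picture is of the moment at which its call begins. camera_info takes no time and is no camera call.
A pose or a line that the arm cannot do raises PlanningError and nothing moves.
- hand_in(): hands the job in, once; it reports no verdict.
Readings, each from a call of its own:
- read_time(): time.
- read_qpos(): joint angles.
- read_joint_velocities(): joint speeds.
- read_tau(): joint torques, N m.
- read_ee_pos(): TCP position.
- read_orientation(): TCP orientation.
- read_force(): force on the tool from outside, world axes, zero at the start.
- read_ft_torque(): the same for the moment, N m.
- read_gripper_width(): finger opening in m.
Only numpy, scipy, OpenCV 4.12 (cv2) and the standard library are available. Lean on these libraries where they do the work, as an engineer would, in place of code of your own. Each camera call takes 0.05 s, during which the arm holds its last target. There are 200 camera calls.

## Working session

There is one attempt and no reset: what is moved stays moved. The work goes in short steps, each a Python script; the robot and the scene stay as the last script left them, time stands still between calls to the robot, and variables do not carry over. Pictures are saved under pics/ and viewed, about 12 in all and at most 16, crops included, and the job is handed in when it is done.

```bash
mkdir -p pics; ls
python3 - <<'E'
from plant import *
import cv2
for n in("top","side"):
    cv2.imwrite(f"pics/{n}0.png",cv2.resize(read_camera(n),(800,600),interpolation=cv2.INTER_CUBIC)); print(n,camera_info(n))
print(read_time(),read_gripper_width(),read_orientation())
E
```

```text
pics
top {'fovy': 56.78667164397078, 'cx': 248.52276646707094, 'cy': 195.560434151156, 'T': array([[ 0.00189333, -0.97786146,  0.20924477,  0.33940438],
       [-0.99999684, -0.00219765, -0.0012219 ,  0.01779356],
       [ 0.0016547 , -0.2092418 , -0.97786253,  1.02241658],
       [ 0.        ,  0.        ,  0.        ,  1.        ]])}
side {'fovy': 56.04767166895682, 'cx': 257.45592606598797, 'cy': 192.34205468807545, 'T': array([[ 0.96130518, -0.179713  ,  0.20879555,  0.34807808],
       [-0.27478151, -0.67965945,  0.68011628, -0.62643619],
       [ 0.01968413, -0.71117246, -0.70274196,  0.7478996 ],
       [ 0.        ,  0.        ,  0.        ,  1.        ]])}
0.1 0.08524143003582775 [ 9.92017226e-01 -1.26098560e-01 -6.15196903e-05  9.86260354e-04]
```

View pics/top0.png

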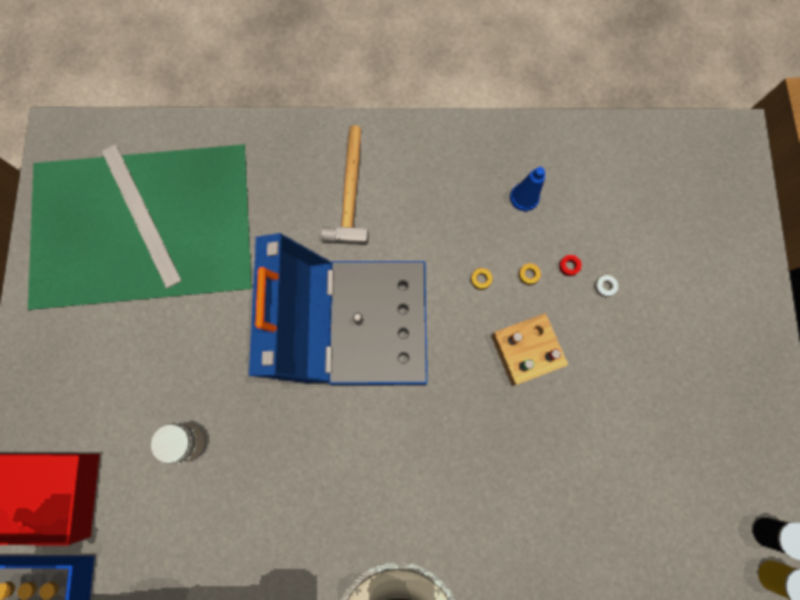

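View pics/side0.png

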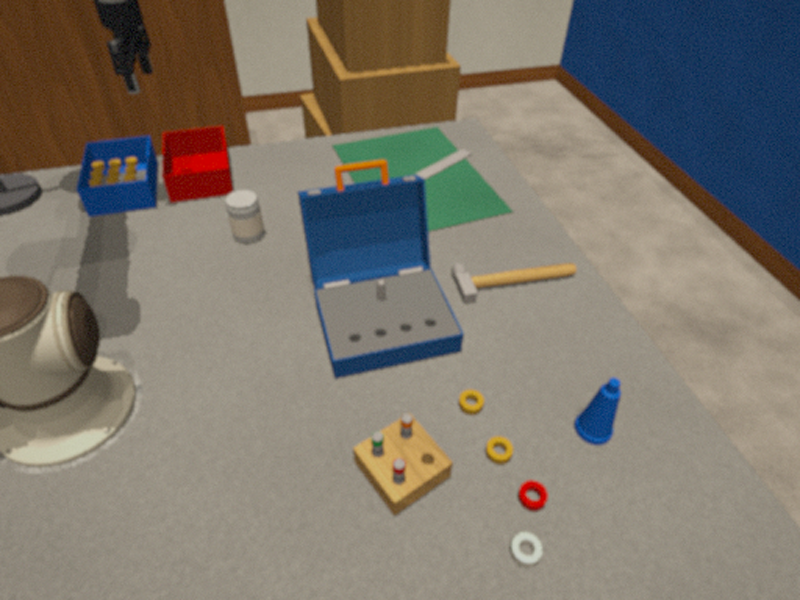

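The top view shows the open case (about 245-428, 235-385), with the rack at (530,350). Three punches are in the rack: orange (515,338), red (553,355) and green (527,365). There are four ring candidates in the 800x600 view: gold (482,279), gold (530,273), red (570,265) and white (607,286). The two gold ones fit "brass". I'll confirm with an enlarged crop.

Run:
```python
from plant import *
import cv2,numpy as np
t=read_camera("top");s=read_camera("side")
cv2.imwrite("pics/t_raw.png",t);cv2.imwrite("pics/s_raw.png",s)
cv2.imwrite("pics/c1.png",cv2.resize(t[145:250,150:400],None,fx=3.2,fy=3.2,interpolation=cv2.INTER_CUBIC))
cv2.imwrite("pics/c2.png",cv2.resize(s[110:370,190:400],None,fx=2.3,fy=2.3,interpolation=cv2.INTER_CUBIC))
```

```text
(no output)
```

View pics/c1.png

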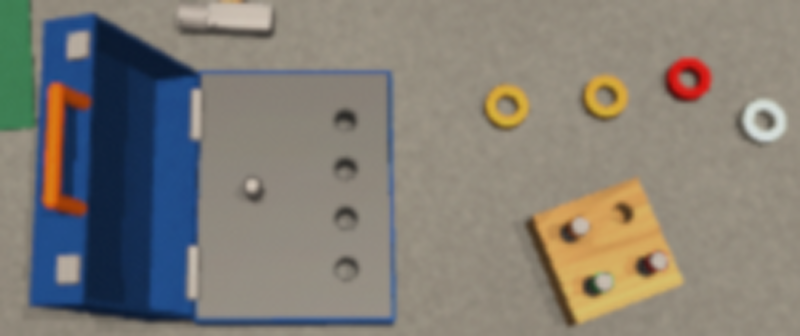

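View pics/c2.png

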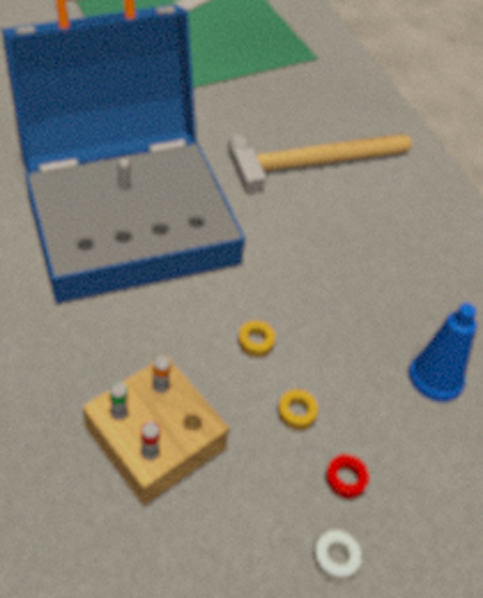

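Confirmed: the brass rings are the two yellow-gold ones, at crop (507,106) and (605,96). The red (689,79) and white (763,121) rings are the look-alikes. Next I'll fit poses using both cameras.

```bash
cat > cam.py <<'E'
import numpy as np,cv2
from plant import camera_info
class Cam:
    def __init__(s,n):
        c=camera_info(n);s.f=192/np.tan(np.radians(c["fovy"])/2);s.c=np.array([c["cx"],c["cy"]]);s.T=c["T"];s.Ti=np.linalg.inv(s.T)
    def proj(s,P,k=0):
        p=np.atleast_2d(P)@s.Ti[:3,:3].T+s.Ti[:3,3];q=p[:,:2]/p[:,2:]
        r2=(q**2).sum(1,keepdims=True);return q*(1+k*r2)*s.f+s.c
    def ray(s,uv,z,k=0):
        q=(np.array(uv,float)-s.c)/s.f;q0=q.copy()
        for _ in range(8):q=q0/(1+k*(q**2).sum())
        d=s.T[:3,:3]@np.r_[q,1];o=s.T[:3,3];return o+d*(z-o[2])/d[2]
C={n:Cam(n) for n in("top","side")}
def blobs(img,lo,hi,amin=15):
    m=cv2.inRange(cv2.cvtColor(img,cv2.COLOR_BGR2HSV),lo,hi)
    n,l,st,ce=cv2.connectedComponentsWithStats(m)
    return [(st[i,4],ce[i].round(2)) for i in range(1,n) if st[i,4]>=amin]
E
python3 - <<'E'
from cam import *
from scipy.optimize import least_squares
t=cv2.imread("pics/t_raw.png");s=cv2.imread("pics/s_raw.png")
for n,i in(("top",t),("side",s)):print(n,blobs(i,(18,120,90),(30,255,255)))
ct=lambda u:(np.array(u)+.5)/3.2-.5+[150,145]
cs=lambda u:(np.array(u)+.5)/2.3-.5+[190,110]
M=np.array([[-110,-85,45],[110,-85,45],[-66,-45,45],[-22,-45,45],[22,-45,45],[66,-45,45],[0,35,83]])/1e3
T=np.array([ct(u) for u in[(394,320),(390,71),(345,269),(345,219),(345,169),(345,120),(253,184)]])
S=np.array([cs(u) for u in[(52,275),(242,238),(86,244),(124,237),(160,229),(197,222),(124,163)]])
def W(p,M):
    c,s=np.cos(p[2]),np.sin(p[2]);return M@np.array([[c,-s,0],[s,c,0],[0,0,1]]).T+[p[0],p[1],0]
def res(p,w=(1,1),k=True):
    kt,ks=(p[3],p[4]) if k else (0,0)
    return np.r_[w[0]*(C["top"].proj(W(p,M),kt)-T).ravel(),w[1]*(C["side"].proj(W(p,M),ks)-S).ravel()]
for nm,w,k in(("both k",(1,1),1),("both",(1,1),0),("top",(1,0),0),("side",(0,1),0)):
    r=least_squares(res,[.5,.1,0,0,0],args=(w,k));print(nm,r.x.round(4),"rms",np.sqrt((r.fun**2).mean()).round(2))
    if nm=="both":print(r.fun.reshape(-1,2).round(1).tolist())
for nm,a,b,z in(("orange",(580,227),(161,362),.08),("red",(657,261),(150,428),.08),("green",(602,282),(118,388),.08),("hole",(624,212),(192,422),.04)):
    print(nm,C["top"].ray(ct(a),z)[:2].round(4),C["side"].ray(cs(b),z)[:2].round(4))
E
```

```text
top [(np.int32(132), array([222.62, 128.44])), (np.int32(125), array([338.68, 174.86])), (np.int32(123), array([307.81, 177.89])), (np.int32(25), array([343.96, 205.56])), (np.int32(124), array([345.56, 215.21])), (np.int32(15), array([322.33, 213.47])), (np.int32(509), array([339.94, 231.36])), (np.int32(66), array([  2.62, 377.79])), (np.int32(83), array([ 15.57, 378.11])), (np.int32(84), array([ 29.68, 378.2 ]))]
side [(np.int32(34), array([256.79,   3.71])), (np.int32(88), array([266.09,  11.74])), (np.int32(16), array([275.81,   7.69])), (np.int32(35), array([236.66,  12.29])), (np.int32(670), array([239.18,  39.8 ])), (np.int32(32), array([247.19,  14.69])), (np.int32(41), array([235.98,  25.8 ])), (np.int32(27), array([258.96,  26.3 ])), (np.int32(48), array([271.35,  24.65])), (np.int32(17), array([248.88,  25.18])), (np.int32(42), array([246.38,  32.83])), (np.int32(16), array([264.5 ,  33.31])), (np.int32(44), array([286.34,  52.64])), (np.int32(27), array([264.89,  54.74])), (np.int32(58), array([255.62,  58.67])), (np.int32(18), array([282.11,  56.94])), (np.int32(119), a
[... 515 characters left out ...]
)), (np.int32(177), array([301.3, 256.6])), (np.int32(1641), array([258.07, 295.58])), (np.int32(205), array([319.1 , 287.48]))]
both k [ 0.5219  0.0362 -0.0032  0.2814 -0.5434] rms 0.37
both [ 0.5219  0.0363 -0.0028  0.      0.    ] rms 0.42
[[-0.6, -0.1], [-0.1, 0.4], [0.1, -0.3], [0.1, -0.4], [0.0, -0.2], [0.0, -0.1], [-0.5, 0.0], [0.4, 1.3], [0.7, 0.7], [-0.5, -0.2], [-0.6, -0.3], [-0.1, 0.0], [-0.4, -0.0], [-0.0, -0.3]]
top [0.5215 0.0359 0.0013 0.     0.    ] rms 0.17
side [ 0.5225  0.037  -0.0082  0.      0.    ] rms 0.35
orange [ 0.4866 -0.2044] [ 0.4876 -0.2041]
red [ 0.4581 -0.2673] [ 0.4589 -0.2677]
green [ 0.4405 -0.2205] [ 0.4415 -0.2207]
hole [ 0.5062 -0.2531] [ 0.5057 -0.2507]
```

Both cameras agree to about 1 mm. Next come the rack fit, sleeve positions, lid angle and helpers, then the first punch (green), with the jaws along its free diagonal.

```bash
cat > h.py <<'E'
import numpy as np,cv2
from plant import *
CASE=np.array([.5217,.0362]);CYAW=-.001
def cw(x,y):
    c,s=np.cos(CYAW),np.sin(CYAW);return CASE+[c*x-s*y,s*x+c*y]
def quat(phi):          # tool down, jaws opening along world angle phi
    a=(phi+np.pi/2)/2;return [np.cos(a),np.sin(a),0,0]
def best(xy,z,phi):     # half-turn choice: smallest last joint
    c=[]
    for p in(phi,phi+np.pi):
        q=quat(p);j=ik([*xy,z],q)
        if j is not None:c.append((abs(j[5]),q))
    return min(c)[1]
def over(xy,phi,z=.2):
    q=best(xy,z,phi);move_to([*xy,z],q);return q
def insert(xy,zhome,ztop,fmax=8,step=.0011,n=40):
    """descend with force guard; on early contact search outward in a spiral"""
    move_l([*xy,ztop],.1)
    for i in range(n):
        r=step*np.sqrt(i);a=i*2.4;p=np.array(xy)+r*np.array([np.cos(a),np.sin(a)])
        if i:
            z=read_ee_pos()[2];move_l([*read_ee_pos()[:2],z+.002],.05);move_l([*p,z+.002],.05)
        hit=move_l([*p,zhome],.04,max_force=fmax);z=read_ee_pos()[2]
        print("try",i,(p-xy).round(4),"hit",hit,"z",round(z,4),"F",np.round(read_force(),1))
        if not hit or z<zhome+.0035:return True
        
    return False
E
python3 - <<'E'
from cam import *
from h import *
from scipy.optimize import least_squares
P={"o":(.487,-.2043),"r":(.4585,-.2675),"g":(.441,-.2206),"h":(.506,-.252)}
M=np.array([[-25,25],[25,-25]]);L=dict(o=(25,25),h=(25,-25),r=(-25,-25),g=(-25,25))
def w(p,l):
    c,s=np.cos(p[2]),np.sin(p[2]);l=np.array(l)/1e3;return np.array([p[0]+c*l[0]-s*l[1],p[1]+s*l[0]+c*l[1]])
r=least_squares(lambda p:np.r_[tuple(w(p,L[k])-P[k] for k in"org")],[.473,-.236,-.3])
print("rack",r.x.round(4),{k:w(r.x,L[k]).round(4).tolist() for k in L},(r.fun*1e3).round(1))
for a,b in(((307.81,177.89),(301.3,256.6)),((338.68,174.86),(319.1,287.48))):
    print("sleeve",C["top"].ray(a,.012)[:2].round(4),C["side"].ray(b,.012)[:2].round(4))
ct=lambda u:(np.array(u)+.5)/3.2-.5+[150,145]
for th in(1.85,1.95,2.05,2.15,2.25):
    a,b=.205,.006;h=cw(0,.085);p=[h[0],h[1]-a*np.cos(th)+b*np.sin(th),.045+a*np.sin(th)+b*np.cos(th)]
    print(th,np.round(p,3),"top",C["top"].proj(p).round(1),"meas",ct((55,147)).round(1),"side",C["side"].proj(p).round(1),"meas",np.array((362,165))*.64)
E
```

```text
rack [ 0.4729 -0.2357  0.3553] {'o': [0.4876, -0.2036], 'h': [0.505, -0.2505], 'r': [0.4581, -0.2678], 'g': [0.4407, -0.221]} [ 0.6  0.7 -0.4 -0.3 -0.3 -0.4]
sleeve [ 0.6092 -0.1577] [ 0.6093 -0.1587]
sleeve [ 0.6186 -0.2491] [ 0.6183 -0.2498]
1.85 [0.522 0.183 0.24 ] top [[174.8 188.9]] meas [166.8 190.6] side [[232.4 108. ]] meas [231.68 105.6 ]
1.95 [0.522 0.203 0.233] top [[167.  189.6]] meas [166.8 190.6] side [[230.8 106.6]] meas [231.68 105.6 ]
2.05 [0.522 0.221 0.224] top [[159.9 190.5]] meas [166.8 190.6] side [[229.4 106. ]] meas [231.68 105.6 ]
2.15 [0.522 0.238 0.213] top [[153.6 191.5]] meas [166.8 190.6] side [[228.2 106.2]] meas [231.68 105.6 ]
2.25 [0.522 0.255 0.201] top [[148.1 192.6]] meas [166.8 190.6] side [[227.1 107.1]] meas [231.68 105.6 ]
```

```bash
cat >> h.py <<'E'
PH=-.43
def punch(xy,hole):
    over(xy,PH,.15);move_l([*xy,.051],.12,max_force=10);print("pick z",read_ee_pos()[2].round(4))
    grab(40);print("w",round(read_gripper_width(),4));move_l([*xy,.17],.15)
    w=read_gripper_width();print("lifted w",round(w,4))
    if w<.010:return False
    t=cw(-.066+.044*hole,-.045);over(t,np.pi/2+CYAW,.17)
    ok=insert(t,.052,.120);return ok
def let_go():
    ungrasp();p=read_ee_pos();move_l([*p[:2],.17],.15)
E
python3 - <<'E'
from h import *
p=read_ee_pos();move_l([*p[:2],.38],.2)
over((.4407,-.221),PH,.35)
print(punch(np.array((.4407,-.221)),3),read_ee_pos(),read_time())
cv2.imwrite("pics/p1.png",cv2.resize(read_camera("side")[110:370,190:400],None,fx=2.3,fy=2.3,interpolation=cv2.INTER_CUBIC))
E
```

```text
pick z 0.0518
w 0.0147
lifted w 0.0148
try 0 [0. 0.] hit False z 0.0521 F [ 0.6 -0.1 -1.7]
True [ 0.58767097 -0.00886472  0.05214296] 11.4583
```

View pics/p1.png

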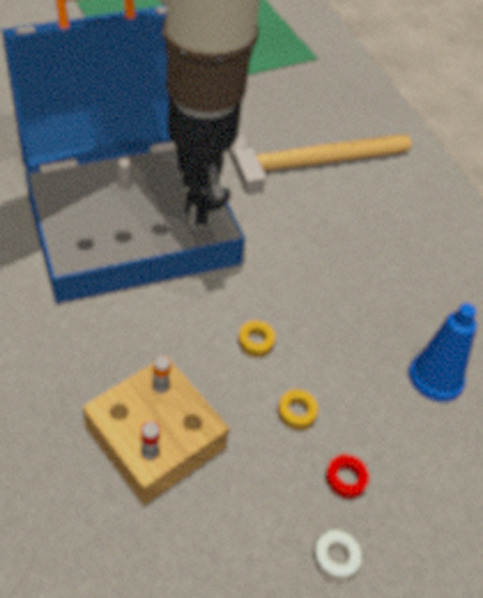

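The green punch went straight into hole 3 (crop about (197,222)), and nothing else moved. Next, red and orange.

Run:
```python
from h import *
let_go()
for xy,h in(((.4876,-.2036),2),((.4581,-.2678),1)):
    ok=punch(np.array(xy),h);print(h,ok,read_ee_pos().round(4))
    if not ok:break
    let_go()
p=read_ee_pos();move_to([.45,-.15,.3],quat(np.pi/2)) if ok else 0
print(read_time())
for n in("top","side"):cv2.imwrite(f"pics/{n}_2.png",read_camera(n))
t=cv2.imread("pics/top_2.png")[145:250,150:400];s=cv2.imread("pics/side_2.png")[150:300,180:400]
f=lambda i,k:cv2.resize(i,None,fx=k,fy=k,interpolation=cv2.INTER_CUBIC)
a=f(t,2.2);b=f(s,2.2);o=np.zeros((a.shape[0]+b.shape[0],max(a.shape[1],b.shape[1]),3),np.uint8)
o[:a.shape[0],:a.shape[1]]=a;o[a.shape[0]:,:b.shape[1]]=b;cv2.imwrite("pics/m2.png",o)
```

```text
pick z 0.0516
w 0.0148
lifted w 0.0151
try 0 [0. 0.] hit False z 0.0521 F [ 1.  -1.3 -0.9]
2 True [ 0.5437 -0.0088  0.0521]
pick z 0.0516
w 0.0149
lifted w 0.0146
try 0 [0. 0.] hit False z 0.0521 F [ 0.6 -3.5 -0.1]
1 True [ 0.4997 -0.0089  0.0521]
34.475
```

View pics/m2.png

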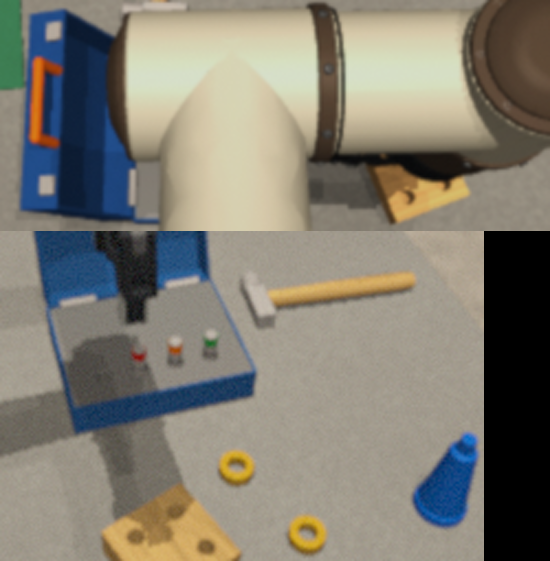

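All three punches stand seated in holes 1-3 and the rack is empty. Sleeve A has moved, from side native (301,257) to about (288,257), so I'll re-measure right before each grasp.

```bash
cat >> h.py <<'E'
from cam import C,blobs
def sleeves():
    s=read_camera("side");r=[]
    for a,c in blobs(s,(18,120,90),(30,255,255),120):
        p=C["side"].ray(c,.012)[:2]
        if a<260 and c[1]>200:r.append((a,c,p))
    return r
def sleeve(xy,level):
    over(xy,0,.12);move_l([*xy,.003],.1,max_force=10);print("z",read_ee_pos()[2].round(4))
    grab(30);print("w",round(read_gripper_width(),4));move_l([*xy,.20],.15)
    w=read_gripper_width();print("lifted w",round(w,4))
    if not .034<w<.045:return False
    t=cw(0,.035);over(t,0,.20)
    return insert(t,.0485+.016*level,.096)
E
python3 - <<'E'
from h import *
L=sleeves();print(L)
p=min(L,key=lambda e:-e[2][1])[2]
if len(L)==2:
    print(sleeve(p,0),read_ee_pos(),read_time())
    cv2.imwrite("pics/p3.png",cv2.resize(read_camera("side")[110:310,190:400],None,fx=2.6,fy=2.6,interpolation=cv2.INTER_CUBIC))
E
```

```text
[(np.int32(171), array([286.94, 257.12]), array([ 0.57456828, -0.15088478])), (np.int32(198), array([319.16, 287.51]), array([ 0.6183932 , -0.24992928]))]
z 0.0037
w 0.0385
lifted w 0.0387
try 0 [0. 0.] hit False z 0.0487 F [-1.3 -0.1  0.3]
True [0.52192114 0.07126204 0.04874198] 42.75
```

View pics/p3.png

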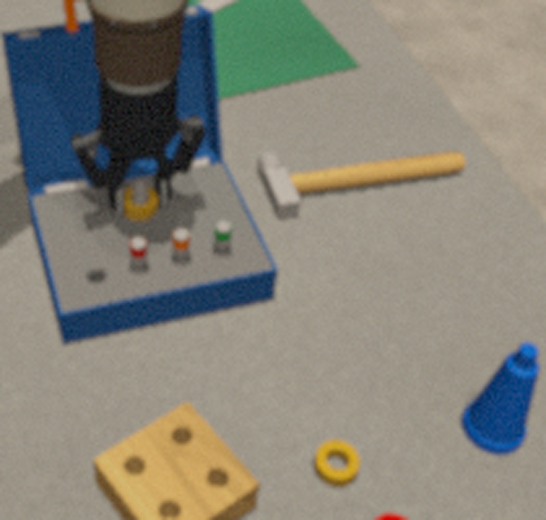

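The first sleeve is down on the post at crop (141,203). Next is the second one.

Run:
```python
from h import *
ungrasp();p=read_ee_pos();move_l([*p[:2],.20],.15);over(np.array([.5,-.1]),0,.25)
L=[e for e in sleeves() if e[2][1]<-.08];print(L)
if len(L)==1:
    ok=sleeve(L[0][2],1);print(ok,read_ee_pos(),read_time())
    if ok:
        ungrasp();p=read_ee_pos();move_l([*p[:2],.20],.15);move_to([.40,-.2,.35],best((.40,-.2),.35,0))
        cv2.imwrite("pics/p4.png",cv2.resize(read_camera("side")[110:310,190:400],None,fx=2.6,fy=2.6,interpolation=cv2.INTER_CUBIC))
```

```text
[(np.int32(200), array([319.24, 287.56]), array([ 0.61852068, -0.25009796]))]
z 0.0038
w 0.0378
lifted w 0.0381
try 0 [0. 0.] hit True z 0.0646 F [-0.6  0.9  4.3]
True [0.52118268 0.07096489 0.06460489] 52.7
```

View pics/p4.png

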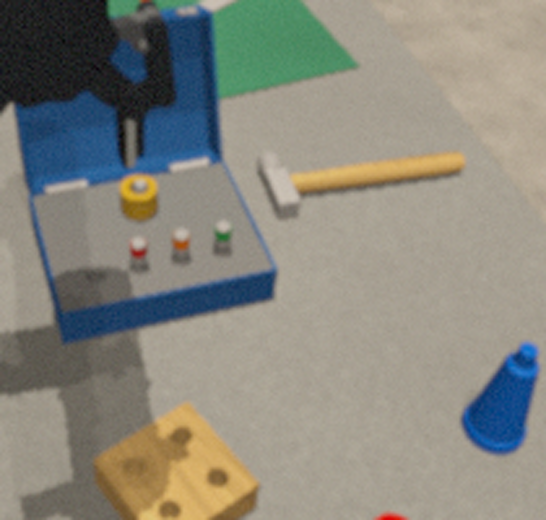

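Both sleeves are stacked flush on the post and all punches are home. For the lid, I'll push the bar from behind with closed fingers along its arc, then press from above.

```bash
cat >> h.py <<'E'
def lidpt(th,a,b):
    h=cw(0,.085);return np.array([h[0],h[1]-a*np.cos(th)+b*np.sin(th),.045+a*np.sin(th)+b*np.cos(th)])
E
python3 - <<'E'
from h import *
grab(20)
q=best((.522,.26),.38,0)
move_to([.45,.0,.40],q);move_to([.522,.27,.38],q);move_l([.522,.262,.222],.12,max_force=8)
print("down",read_ee_pos().round(4))
print("touch",move_l([.522,.215,.222],.03,max_force=4),read_ee_pos().round(4))
for th in np.arange(1.95,.75,-.1):
    p=lidpt(th,.205,.006)+[0,.017,-.010]
    if p[1]>read_ee_pos()[1]+.001: continue
    hit=move_l(p,.08,max_force=20)
    print(round(th,2),hit,np.round(read_force(),1),end=";")
    if hit:break
print(read_time())
cv2.imwrite("pics/p5.png",cv2.resize(read_camera("side")[60:300,150:400],None,fx=2.4,fy=2.4,interpolation=cv2.INTER_CUBIC))
E
```

```text
down [0.5224 0.2623 0.2229]
touch True [0.522  0.2193 0.222 ]
1.95 False [-0.  -0.8  0.6];1.85 False [ 0.1  0.7 -0.8];1.75 False [ 0.8 -0.7 -0.6];1.65 False [-0.5  0.2 -0.1];1.55 False [ 0.3 -0.7 -1.4];1.45 False [ 0.   0.2 -0.5];1.35 False [ 0.2 -0.7 -0.3];1.25 False [ 0.3 -0.2 -1.1];1.15 False [ 0.  -0.7 -0.4];1.05 False [-0.   0.5  0.5];0.95 False [-0.7  0.3  0.2];0.85 False [0.2 0.3 0.5];65.8083
```

View pics/p5.png

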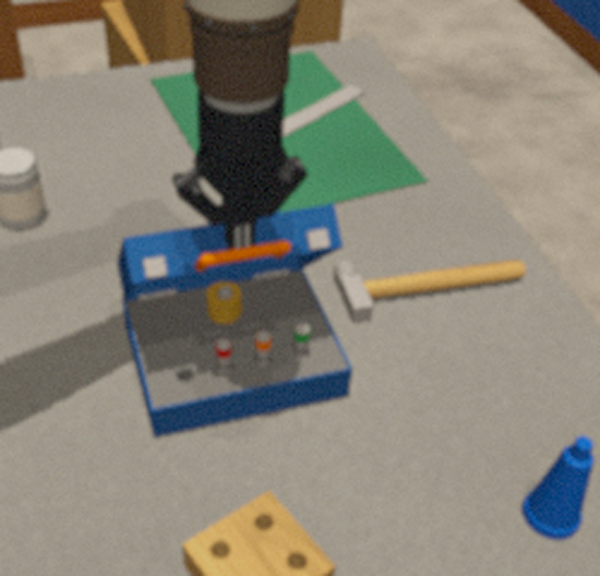

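The lid is at about 0.85 rad with the bar against the fingers. Now I'll press down along the arc on the outer face.

Run:
```python
from h import *
p=read_ee_pos();move_l([p[0],p[1]+.004,p[2]],.05);move_l([p[0],p[1]+.004,.33],.15)
a,b=.140,.046
s=lidpt(.95,a,b);move_l([s[0],s[1],.33],.15)
print("touch",move_l([s[0],s[1],s[2]-.04],.04,max_force=5),read_ee_pos().round(4),s.round(4))
for th in np.r_[np.arange(.85,.1,-.1),.1,.05,.02,0,-.01]:
    t=lidpt(th,a,b);t[2]-=.001
    if t[2]>read_ee_pos()[2]:continue
    hit=move_l(t,.05 if th>.25 else .02,max_force=15)
    print(round(th,2),hit,read_ee_pos()[2].round(4),np.round(read_force(),1))
    if hit:break
print(read_time())
cv2.imwrite("pics/p6.png",cv2.resize(read_camera("side")[60:300,150:400],None,fx=2.4,fy=2.4,interpolation=cv2.INTER_CUBIC))
```

```text
touch False [0.5218 0.0772 0.1457] [0.5218 0.0772 0.1856]
0.35 False 0.1351 [ 0.3  0.5 -0.5]
0.25 False 0.1227 [0.1 0.1 0.2]
0.15 False 0.1103 [-0.9  0.3  0.3]
0.1 False 0.1035 [-0.3 -0.2 -0.3]
0.05 False 0.0967 [-0.3 -0.8  0.2]
0.02 False 0.0926 [-0.4 -0.  -0.8]
0.0 True 0.091 [-0.7  1.4  4.1]
77.0833
```

View pics/p6.png

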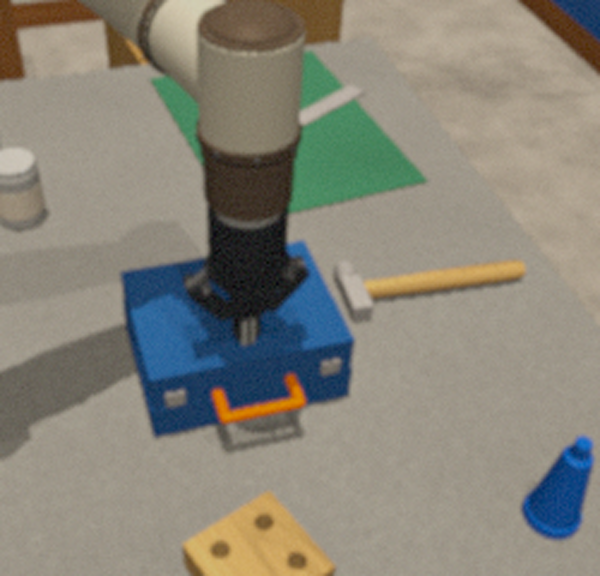

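The lid looks shut, with first resistance at exactly the expected z of 0.091. I'll press once more near the free edge, retreat and check.

Run:
```python
from h import *
p=read_ee_pos();move_l([p[0],p[1],.1],.05);e=lidpt(0,.155,.046)
move_l([e[0],e[1],.1],.05)
print(move_l([e[0],e[1],.084],.015,max_force=22),read_ee_pos().round(4),read_force().round(1));dwell(.4)
print(read_ee_pos().round(4),read_force().round(1))
move_l([e[0],e[1],.30],.12);q=best((.40,-.3),.35,0);move_to([.40,-.3,.35],q);dwell(.3)
f=lambda i,k:cv2.resize(i,None,fx=k,fy=k,interpolation=cv2.INTER_CUBIC)
s=read_camera("side");cv2.imwrite("pics/p7.png",f(s[110:310,150:410],3))
for nm,P in(("bar",lidpt(0,.205,.006)),("rimL",[*cw(-.11,-.085),.045]),("topL",[*cw(-.11,-.085),.091]),("topR",[*cw(.11,-.085),.091])):
    print(nm,((C["side"].proj(P)[0]-[150,110])*3).round(1))
m=cv2.inRange(cv2.cvtColor(s,cv2.COLOR_BGR2HSV),(5,180,150),(15,255,255));m[:190]=0
n,l,st,ce=cv2.connectedComponentsWithStats(m);i=1+st[1:,4].argmax();print("orange",((ce[i]-[150,110])*3).round(1),st[i])
for th in(.0,.02,.05):print(th,((C["side"].proj(lidpt(th,.205,.006))[0]-[150,110])*3).round(1))
print(read_time())
```

```text
True [ 0.5218 -0.0337  0.0911] [-1.2  0.8  3.9]
[ 0.5218 -0.0337  0.0911] [-0.9  0.6  5.1]
bar [327.4 362.6]
rimL [188.3 362.2]
topL [184.4 325.7]
topR [441.9 275.1]
orange [358.8 321.6] [269 216   3   4   5]
0.0 [327.4 362.6]
0.02 [327.5 359.3]
0.05 [327.5 354.2]
82.45
```

View pics/p7.png

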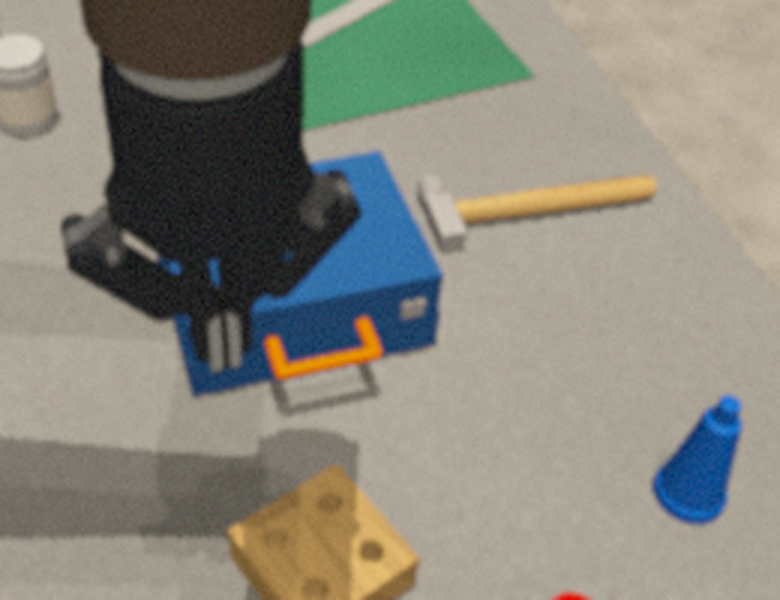

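The bar centre sits at crop (327,363), where the model puts it for angle 0. The 22 N press met a hard stop at z = 0.091, and the hinge alone would yield at about 2 N, so the lid is fully home. Handing in.

```bash
python3 -c "
from plant import *
hand_in();print(read_time())"
```

```text
the job is handed in; nothing more can be done
the job is handed in; nothing more can be done
```

The punch kit is packed and the case is shut; I handed it in at about 82 s of the 210 s allowed.

- **Punches:** Three were present: red, orange and green (no yellow). They are in holes 1, 2 and 3. All three went in at the first try and reached full depth.
- **Sleeves:** Both brass sleeves are stacked on the post. One was knocked about 3.5 cm aside during the run, so I re-measured each sleeve before gripping it. The red and white look-alikes were not touched.
- **Lid:** I pushed the handle bar slowly along its arc, then pressed the lid down. A guarded press (22 N limit) met a hard stop at 91 mm, the shut height, where the hinge alone would give at about 2 N. In the last side picture the handle bar lines up with the expected shut position.

**Checks that disagreed or were incomplete:**
- My automatic orange-colour check of the bar picked up only a 5-pixel speck, so I judged the bar's position by eye.
- The force reading after the final press was only about 4–5 N, although the 22 N stop had triggered.
- In the last picture the gripper hid part of the lid, so I could not see its whole edge.
- The thread cone and mallet look unmoved in the last picture, and the tin was never approached; I did not measure their positions.

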